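# Index the packing turntable to its next hole

### The job

Draw the turntable's spring index pin up by its black knob, swing the turntable anticlockwise (seen from above), and let the pin drop fully home into the very next hole, then let go. Find the hole by feel: stop pushing as soon as the pin drops, never force it hard against the hole, and do not swing past the next hole. Keep the bowl and the metal box on the turntable and upright, and leave the other things on the table where they are.

Things in the scene. Friction and masses are not known exactly. Their poses are not given: they have to be found in the camera images.
- index_ring: The fixed round base: a steel disc 316 mm across, 6 mm thick, with a flat aluminium track ring on it (radii 113 to 147 mm, top 20 mm above the table, flush and level between its holes). Origin at its centre on the table, on the turntable's vertical axis; z up; its x axis points from the centre to the home hole, where the pin starts.
- home_hole (a point): Mouth of the home hole, 20 mm above the table. Holes are round, 12 mm wide, on a 130 mm radius. The next hole is in an adjustable sector of the track, 45 to 69 degrees (0.785 to 1.205 rad) anticlockwise of this one; just where is not measured and differs every time. Another hole lies 40 degrees beyond the next one and must not be used.
- turntable_mid (a point): Centre of the turntable's deck (a steel disc 216 mm across, top 38 mm above the table, with three low ribs up to 50 mm), on the turning axis. A lug 36 mm wide, its top 40 mm above the table, reaches out over the track and carries the pin in a brass bush (22 mm across, top 51 mm above the table).
- turntable (a joint): Angle of the turntable about the vertical axis, rad: 0 with the pin over the home hole, growing anticlockwise seen from above; about 0.12 N m of bearing friction keeps it where it is left; stops at -0.3 and 1.95. With the pin in a hole it has about 1 mm of play either way at the pin.
- knob (a point): Centre of the upright black knob on the index pin, 130 mm from the turning axis: a cylinder 26 mm across and 32 mm high (from 54 to 86 mm above the table with the pin home; this point at 70 mm). The steel pin below it is 10 mm thick with a round tip, fixed to the knob; it turns round with the turntable. The knob only rises and sinks in the lug.
- plunger (a joint): Lift of the pin and knob, m: 0 fully home in a hole, 0.010 when its tip rides on the track, 0.016 at the hard upper stop. A spring pushes it down with 4 N when home, 8 N when riding, 10.4 N at the stop; let go, it goes down by itself, lightly damped (20 N s per m). Pin and knob weigh 80 g.
- bowl: Loose steel bowl, 72 mm across, 32 mm high, about 110 g, riding on the turntable's deck; origin under its centre.
- cassette: Loose closed metal box, 62 x 36 x 26 mm, about 160 g, riding on the turntable's deck; origin under its centre.
- logbook: Bystander: dark red bound book 200 x 270 x 28 mm lying left of the turntable.
- notebook: Bystander: cream book 150 x 210 x 18 mm on the dark red one.
- sanitiser: Bystander: clear bottle, 60 mm across, 150 mm high, beyond the turntable to the right.
- tape_roll: Bystander: paper tape roll, 90 mm across, 24 mm high, to the right and near.
- dish: Bystander: steel bowl 110 mm across, 40 mm high, standing on the table to the right of the turntable.
- driver: Bystander: screwdriver lying beyond the turntable to the left.
There are look-alikes about, which are no part of the job. There is more than one size of the cassette; the job needs the larger. What is shaped like the bowl but blue is not meant.

How it is judged:
By the outcome, as a careful person would: the job done as asked, in the order asked, and still so for the second after the job is handed in, with the robot touching nothing.
It also fails if it takes over 48 s, if anything falls off the work surface, if the arm or the gripper's body presses on something with over 40 N, if the wrist force passes 120 N, or if a joint passes its speed limit or range.

### The arm

A 6-joint arm with a two-finger parallel gripper is mounted at the origin on the work surface. World frame = base frame: x ahead of the robot, y to its left, z up, the work surface at z = 0. Lengths are in mm, angles in rad, forces in N, time in s.
With the tool pointing down it reaches from about 350 to 775 mm from the base axis. Payload 7.3 kg.
Tool frame: the origin (TCP) lies at the very end of the fingers, on their centre line; the grasp point (between the pads) lies 19 mm behind it; z points along the fingers, y is the line along which they close (so a half turn about z gives the same grasp; the last joint's range is limited). The gripper opens to 92 mm and grips with 3 to 60 N. Pads are 19 mm wide; open, the fingers measure 130 mm over their backs; the gripper's body (75 mm by 190 mm) begins 47 mm behind the grasp point.
Start: joints at [0.966, 0.342, 1.524, -0, 1.275, -0.146], TCP at [232.497, 470.733, 226.741] pointing down, gripper open.
Joint ranges: [-2.53, 2.53], [-0.77, 2.02], [0.04, 2.7], [-1, 4.14], [0.28, 2.66], [-3.11, 3.11]. Speed limits (rad/s): [2.57, 2.57, 3.14, 3.14, 3.14, 3.14].

### API

Orientations are given as [roll, pitch, yaw] about the fixed x, y, z axes, in that order (R = Rz(yaw) Ry(pitch) Rx(roll)).
In Python, from plant import bot gives the robot as it stands.
- The arm moves only by the tool apply_moves, never from a script. Its argument "motion" is text: rows parted by semicolons, each of 4 numbers parted by spaces: the shift along the tool's x, y, z in m, then the turn about the tool's z in degrees. A call has 1 to 8 rows; each row shifts and turns the commanded pose from where the row before left it, along the tool's axes as they then stand; what a row does not reach is not made up. A row lasts 1/8 s, in which the tool goes at most 62.5 mm and 10.7 degrees, less where a joint would pass 70% of its speed; a pose out of reach is approached as far as the arm can. A call with a gripper value outside its range is refused whole. "fingers" is the opening, from -1 (shut) to 1 (fully open), set as the call begins (left out, the last holds). The fingers move at their own pace and stop on an object; the grip force is fixed at half the most. Time passes only in rows, so rows that do not move let the fingers close. It gives the time, the measured TCP pose, the force, the opening and the grip force at its end, in the units of the state.
- bot.get_obs(): the state, without advancing time (a new reading comes with each control period).
- bot.capture(name): name is "scene" or "top" or "wrist"; returns a dict with "img" (480x640x3 uint8, blue, green, red), "range_z" (480x640 float32, mm along the optical axis (not along the pixel's ray), 0 where there is no reading), "fx", "fy", "cx", "cy" (pixels), "world_from_camera" (4x4, takes a point from camera to world coordinates); the wrist camera has in their place "mount" (4x4, takes a point from camera to tool coordinates, whose origin is the TCP and whose axes are the flange's). Camera axes: x right, y down, z forward; pixel columns grow to the right and rows downward; lengths in mm; the calibration is good to about 2 mm. A picture is of the moment at which its call begins: read the wrist's pose just before it.
- bot.close_job(): hands the job in; it is judged then, once.
Trained networks look in a picture, given as the dict that the camera call returned (one of the last four; its "shot" number tells which), for a name from the list of things; names that differ only in an ending like _2 or _b are one class to them, and where a whole thing is asked for, a point or a joint stands for the part that bears it (a point fixed in the world has none). Each returns a list of dicts, best first, with "p" (0 to 1); they miss things now and then, are a little off and sometimes report something else, mostly with a low value. They report only what shows in the picture. A call takes as long as a camera call. They do not tell look-alikes from the thing itself.
- bot.cut_out(picture, thing): "pixels" (480x640 bool, what is visible of it) and "point" ([column, row] in pixels, amid what is visible of it).
The state is a dict: "time": time; "joint_positions": joint angles; "dq": joint speeds; "tau": joint torques, N m; "tool_pos": TCP position; "tcp_rot": TCP orientation; "contact_force": force on the tool from outside, world axes, zero at the start; "moment": the same for the moment, N m; "grip_width": finger opening in mm; "finger_force": force on a finger pad.
Only numpy, scipy, OpenCV 4.12 (cv2) and the standard library are available. Lean on these libraries where they do the work, as an engineer would, in place of code of your own. Each camera call takes 0.05 s, during which the arm holds its last target. There are 200 camera calls.

## Working session

There is one attempt and no reset: what is moved stays moved. The work goes in short steps, Python scripts to look and compute and a tool call to move; the robot and the scene stay as the last step left them, time stands still between calls to the robot, and variables do not carry over. Pictures are saved under pics/ and viewed, at most 10 in all, crops included, and the job is handed in when it is done.

Besides the shell and the picture viewer there is one more tool, called by a JSON object that holds its "name" and its "arguments". apply_moves: Moves the arm, as the interface text tells. Its arguments: {"type":"object","properties":{"motion":{"type":"string"},"fingers":{"type":"number"}},"required":["motion"]}

```bash
mkdir -p pics; cat > h.py <<'E'
import numpy as np, cv2
from plant import bot
def world(s,px):
    c,r=px; z=s["range_z"][int(r),int(c)]
    p=np.array([(c-s["cx"])/s["fx"]*z,(r-s["cy"])/s["fy"]*z,z,1]); return (s["world_from_camera"]@p)[:3]
def cloud(s,mask):
    r,c=np.nonzero(mask&(s["range_z"]>0)); z=s["range_z"][r,c]
    P=np.stack([(c-s["cx"])/s["fx"]*z,(r-s["cy"])/s["fy"]*z,z,1+0*z]); return (s["world_from_camera"]@P)[:3].T
E
python3 - <<'E'
from h import *
a=bot.capture("top"); cv2.imwrite("pics/top.png",a["img"])
for t in ["knob","index_ring","bowl","cassette"]:
    for d in bot.cut_out(a,t)[:3]:
        P=cloud(a,d["pixels"]); print(t,round(d["p"],2),np.round(d["point"]),P.shape[0],P.mean(0).round(1) if len(P) else 0,np.percentile(P,[2,98],axis=0).round(0).tolist() if len(P) else 0)
b=bot.capture("scene"); cv2.imwrite("pics/scene.png",b["img"])
for d in bot.cut_out(b,"knob")[:3]:
    P=cloud(b,d["pixels"]); print("scene",d["p"],d["point"],P.mean(0),np.percentile(P,[2,98],axis=0).round(0).tolist())
print(bot.get_obs())
E
```

```text
index_ring 0.95 [333. 280.] 4332 [547.5  78.6  16. ] [[403.0, -59.0, 2.0], [696.0, 232.0, 24.0]]
bowl 0.71 [275. 160.] 435 [844.6 171.6  17. ] [[808.0, 139.0, 1.0], [872.0, 201.0, 36.0]]
bowl 0.6 [298. 231.] 501 [624.1  90.4  54.2] [[590.0, 58.0, 38.0], [653.0, 122.0, 73.0]]
cassette 0.7 [398. 244.] 126 [ 594.8 -198.4   16.9] [[583.0, -218.0, 8.0], [607.0, -178.0, 23.0]]
cassette 0.61 [316. 262.] 284 [530.1  37.4  63.2] [[503.0, 13.0, 51.0], [559.0, 63.0, 69.0]]
{'time': 0.35, 'joint_positions': array([ 9.65947472e-01,  3.42165937e-01,  1.52427702e+00,  4.71594707e-05,
        1.27540805e+00, -1.45992576e-01]), 'dq': array([-0.00027018, -0.00333509, -0.00294278, -0.00042851, -0.00172244,
        0.0003665 ]), 'tau': array([-6.04540128e-04, -4.30702829e+01, -2.44133735e+01,  7.16404407e-02,
        5.11097827e-02, -6.14353803e-05]), 'tool_pos': array([232.46147538, 470.65883704, 226.59243906]), 'tcp_rot': array([-3.14134361e+00, -8.22176042e-05,  2.68272263e+00]), 'contact_force': array([ 0.51404122, -0.05405008, -0.18022125]), 'moment': array([-0.02605384, -0.01168139, -0.0041663 ]), 'finger_force': 0.0, 'grip_width': 91.88012318404301}
```

View pics/top.png

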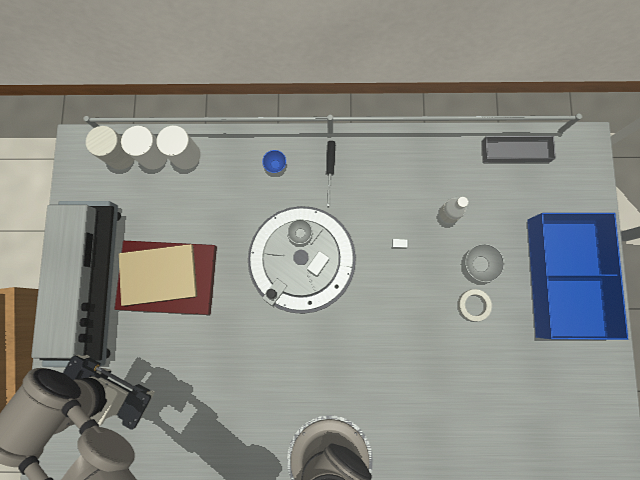

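View pics/scene.png

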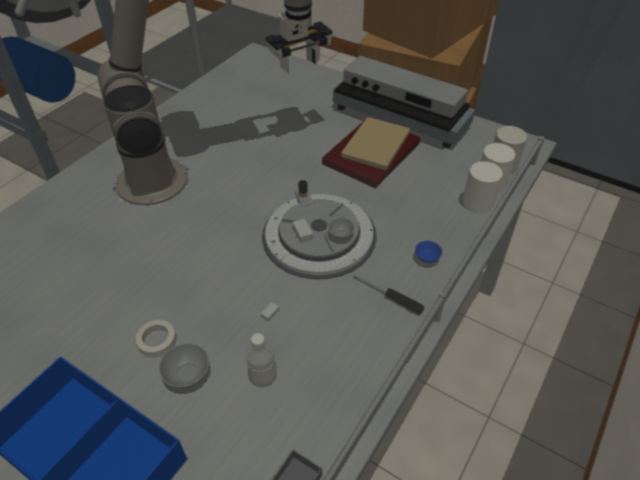

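The top view shows the real assembly at about (301,260). The black knob is at (271,293), and the deck carries the steel bowl (300,232) and the box (318,263). Track holes show at about (310,302) and (336,286). The look-alikes are the blue bowl (275,160), the small box (399,243) and the dish (483,263). In the scene view the knob is at (303,187). The printer's black feet and the driver handle (331,157) are the only other black things. I choose the knob on the lug.

```bash
python3 - <<'E'
from h import *
a=bot.capture("top"); im=a["img"]
cv2.imwrite("pics/crop.png",cv2.resize(im[195:325,235:370],None,fx=4,fy=4,interpolation=cv2.INTER_CUBIC))
# plane intersections at known heights
T=a["world_from_camera"]
def at(px,z):
    d=T[:3,:3]@np.array([(px[0]-a["cx"])/a["fx"],(px[1]-a["cy"])/a["fy"],1]); o=T[:3,3]; return o+d*(z-o[2])/d[2]
all_=cloud(a,np.ones((480,640),bool))
m=(abs(all_[:,0]-547)<190)&(abs(all_[:,1]-80)<190)
Q=all_[m]; 
from scipy.optimize import least_squares
t=Q[(Q[:,2]>16)&(Q[:,2]<24)]
c=np.array([547,80.]);
for _ in range(8):
    r=np.hypot(*(t[:,:2]-c).T); s=t[(r>112)&(r<150)]; 
    # bounding centre by annulus: outer edge by angular bins
    an=np.arctan2(*(s[:,:2]-c).T[::-1]); rr=np.hypot(*(s[:,:2]-c).T)
    b=((an+np.pi)/(2*np.pi)*36).astype(int)
    e=np.array([s[b==i][rr[b==i].argmax(),:2] for i in range(36) if (b==i).any()])
    f=least_squares(lambda p:np.hypot(*(e-p[:2]).T)-p[2],[*c,147],loss="soft_l1"); c=f.x[:2]
print("ring",f.x,len(t))
k=Q[(Q[:,2]>78)&(Q[:,2]<95)]; print("high pts",len(k),k.mean(0),np.ptp(k,axis=0))
g=im.max(2).astype(int); mk=np.zeros((480,640),bool); mk[280:305,258:285]=g[280:305,258:285]<55
rc=np.argwhere(mk); print(len(rc),rc.mean(0)); 
kp=at((271,293),86)
print("knob at86",kp,"ang",np.arctan2(*(kp[:2]-c)[::-1]),np.hypot(*(kp[:2]-c)))
for h in [(310,302),(336,286)]:
    p=at(h,20); print("hole",p,np.arctan2(*(p[:2]-c)[::-1])%6.283,np.hypot(*(p[:2]-c)))
E
```

```text
ring [551.65407397  86.63623119 146.84212145] 2797
high pts 74 [447.05121202 163.23606995  85.44714633] [23.9992043  24.11117885 12.62043861]
4 [291. 272.]
knob at86 [447.49972905 160.8693491   86.        ] ang 2.5223792075720732 127.90106863898716
hole [425.32513639  58.61729723  20.        ] 3.3596676835668084 129.39884516556077
hole [470.75274207 -15.14726137  20.        ] 4.040618562924843 130.01886347390587
```

View pics/crop.png

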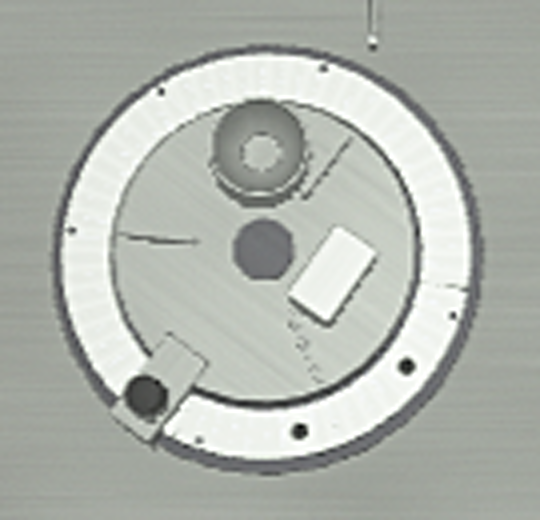

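The crop shows the knob at crop (148,396) on its lug, the next hole at (300,431) and the forbidden one at (407,366). Knob: about (447,163), radius 129.6, azimuth 2.509 rad. The next hole is about 0.85 rad further on.

{"name": "apply_moves", "arguments": {"motion": "-0.041 -0.0226 0 0; -0.041 -0.0226 0 0; -0.041 -0.0226 0 0; -0.041 -0.0226 0.01 0; -0.041 -0.0226 0.015 0; -0.041 -0.0226 0.02 0; -0.041 -0.0226 0.02 0; -0.041 -0.0226 0.012 10", "fingers": 0.3}}

```text
time: 1.4
tool_pos: [447.0, 162.0, 149.0]
tcp_rot: [-3.141, -0.0, 2.504]
contact_force: [0.9, 0.8, 0.6]
grip_width: 59.7
finger_force: 0.0
```

```bash
cat >> h.py <<'E'
from scipy.spatial.transform import Rotation as R
def wshot():
    o=bot.get_obs(); s=bot.capture("wrist"); T=np.eye(4)
    T[:3,:3]=R.from_euler("xyz",o["tcp_rot"]).as_matrix(); T[:3,3]=o["tool_pos"]
    s["world_from_camera"]=T@s["mount"]; return o,s
def totool(o,v): return R.from_euler("xyz",o["tcp_rot"]).as_matrix().T@np.asarray(v)
E
python3 - <<'E'
from h import *
o,s=wshot(); cv2.imwrite("pics/w1.png",s["img"]); print(o["time"],o["tool_pos"],o["tcp_rot"],o["grip_width"],o["contact_force"])
P=cloud(s,np.ones((480,640),bool))
k=P[(abs(P[:,2]-86)<4)&(np.hypot(P[:,0]-447,P[:,1]-163)<25)]
print(len(k))
if len(k):
    c,r=cv2.minEnclosingCircle(k[:,:2].astype(np.float32)); print("knob",c,r,k.mean(0)); print(totool(o,np.r_[c,86]-o["tool_pos"]))
c,r=cv2.minEnclosingCircle
E
```

```text
1.4 [446.95946709 161.97315569 148.97376533] [-3.14127232e+00 -4.84290809e-04  2.50443397e+00] 59.696897089283084 [0.93764528 0.78961629 0.58380249]
1081
knob (446.8334045410156, 159.27694702148438) 13.396467208862305 [446.27868127 160.00231511  85.75815492]
[-1.53318206 -2.22200763 62.97374523]Traceback (most recent call last):
  File "<stdin>", line 8, in <module>
TypeError: cannot unpack non-iterable builtin_function_or_method object
```

View pics/w1.png

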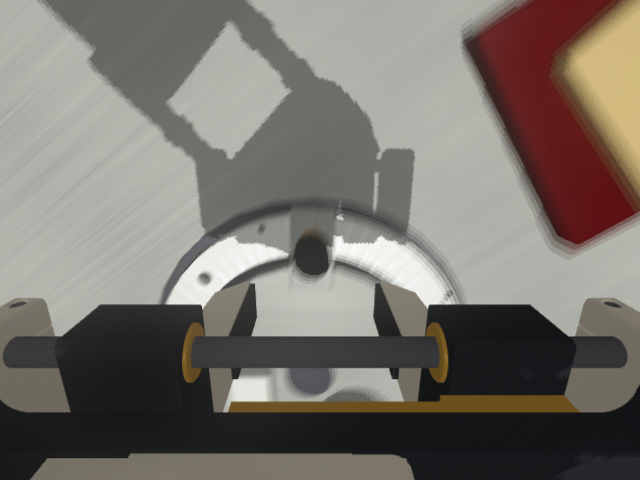

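The picture shows the knob at (312,257), between the fingers, slightly off centre. I'll descend partway and re-measure with the arm still.

{"name": "apply_moves", "arguments": {"motion": "-0.001 -0.0018 0.015 0; 0 0 0.015 0; 0 0 0.01 0; 0 0 0 0; 0 0 0 0"}}

```text
time: 2.08
tool_pos: [446.5, 161.6, 110.2]
tcp_rot: [3.141, 0.001, 2.509]
contact_force: [0.4, -0.0, -0.5]
grip_width: 59.3
finger_force: 0.0
```

```bash
cat > k.py <<'E'
from h import *
def knob(zr=(78,102),save=None):
    o,s=wshot(); P=cloud(s,np.ones((480,640),bool))
    if save: cv2.imwrite(save,s["img"])
    t=o["tool_pos"]; 
    k=P[(P[:,2]>zr[0])&(P[:,2]<zr[1])&(np.hypot(P[:,0]-t[0],P[:,1]-t[1])<24)]
    if len(k)<20: print("few",len(k)); return o,s
    zt=np.median(k[:,2]); kk=k[abs(k[:,2]-zt)<2.5]
    c,r=cv2.minEnclosingCircle(kk[:,:2].astype(np.float32))
    print("t",o["time"],"tcp",t.round(1),"yaw",round(o["tcp_rot"][2],3),"F",o["contact_force"].round(1),"w",round(o["grip_width"],1))
    d=np.array(c)-[551.65,86.6]
    print("knob",np.round(c,1),"r",round(r,1),"n",len(kk),"top",round(zt,1),"tooloff",totool(o,np.r_[c,zt]-t).round(1),"ang",round(np.arctan2(d[1],d[0])%6.283,3),"rad",round(np.hypot(*d),1))
    return o,s
if __name__=="__main__": knob()
E
python3 k.py
```

```text
t 2.075 tcp [446.5 161.6 110.2] yaw 2.509 F [ 0.4 -0.  -0.5] w 59.3
knob [447.1 159.5] r 13.2 n 1432 top 85.8 tooloff [-1.6 -1.4 24.4] ang 2.533 rad 127.5
```

{"name": "apply_moves", "arguments": {"motion": "-0.0005 -0.0005 0.015 0; 0 0 0.015 0; 0 0 0.012 0; 0 0 0.01 0; 0 0 0 0; 0 0 0 0", "fingers": -0.3}}

```text
time: 2.88
tool_pos: [446.7, 160.7, 58.1]
tcp_rot: [3.141, 0.0, 2.508]
contact_force: [-0.6, 0.4, 0.9]
grip_width: 31.9
finger_force: 0.0
```

{"name": "apply_moves", "arguments": {"motion": "0 0 0 0; 0 0 0 0; 0 0 0 0; 0 0 0 0", "fingers": -1}}

```text
time: 3.38
tool_pos: [446.7, 160.7, 58.1]
tcp_rot: [3.141, 0.001, 2.508]
contact_force: [0.2, -0.6, 4.1]
grip_width: 25.6
finger_force: 30.0
```

Clean grip with almost no side force. Now I'll lift the pin.

{"name": "apply_moves", "arguments": {"motion": "0 0 -0.004 0; 0 0 -0.004 0; 0 0 -0.003 0; 0 0 -0.0025 0; 0 0 0 0; 0 0 0 0"}}

```text
time: 4.12
tool_pos: [446.4, 160.5, 71.1]
tcp_rot: [-3.141, 0.0, 2.508]
contact_force: [4.8, -2.6, -8.9]
grip_width: 25.3
finger_force: 30.0
```

```bash
python3 k.py
```

```text
t 4.125 tcp [446.4 160.5  71.1] yaw 2.508 F [ 4.8 -2.6 -8.9] w 25.3
knob [437.9 166.8] r 21.5 n 1238 top 96.3 tooloff [ 10.6   0.1 -25.2] ang 2.528 rad 139.2
```

{"name": "apply_moves", "arguments": {"motion": "-0.0002 -0.00227 0 -1; -0.0002 -0.00454 0 -2; -0.0003 -0.0068 0 -3; -0.00018 -0.0068 0 -3; -0.00018 -0.0068 0 -3; -0.00018 -0.0068 0 -3; -0.00008 -0.00454 0 -2; -0.00002 -0.00227 0 -1"}}

```text
time: 5.18
tool_pos: [427.7, 124.3, 71.2]
tcp_rot: [3.141, -0.001, 2.823]
contact_force: [3.0, 0.5, -9.9]
grip_width: 25.4
finger_force: 30.0
```

{"name": "apply_moves", "arguments": {"motion": "-0.0001 -0.00227 0 -1; -0.0001 -0.00454 0 -2; -0.00018 -0.0068 0 -3; -0.00018 -0.0068 0 -3; -0.00018 -0.0068 0 -3; -0.00008 -0.00454 0 -2; -0.00008 -0.00454 0 -2; 0 0 0 0"}}

```text
time: 6.18
tool_pos: [421.1, 88.5, 71.1]
tcp_rot: [3.142, -0.001, 3.101]
contact_force: [1.3, -0.1, -9.4]
grip_width: 25.2
finger_force: 30.0
```

{"name": "apply_moves", "arguments": {"motion": "0 0 0.001 0; 0 0 0.001 0; 0 0 0.0005 0; 0 0 0 0"}}

```text
time: 6.68
tool_pos: [421.2, 88.7, 68.5]
tcp_rot: [3.142, -0.001, 3.102]
contact_force: [-1.8, -0.6, -8.8]
grip_width: 25.4
finger_force: 30.0
```

{"name": "apply_moves", "arguments": {"motion": "0 0 0 0; 0 0 0 0; 0 0 0.003 0; 0 0 0.003 0; 0 0 0.0025 0; 0 0 0 0; 0 0 0 0", "fingers": -0.37}}

```text
time: 7.55
tool_pos: [421.7, 88.6, 60.2]
tcp_rot: [3.142, 0.0, 3.102]
contact_force: [-0.7, 0.4, 0.0]
grip_width: 29.0
finger_force: 0.0
```

```bash
python3 - <<'E'
from k import *
o,s=knob(save="pics/w2.png")
E
```

```text
t 7.55 tcp [421.7  88.6  60.2] yaw 3.102 F [-0.7  0.4  0. ] w 29.0
knob [410.5  88.9] r 21.2 n 923 top 92.6 tooloff [ 11.2  -0.2 -32.4] ang 3.125 rad 141.2
```

View pics/w2.png

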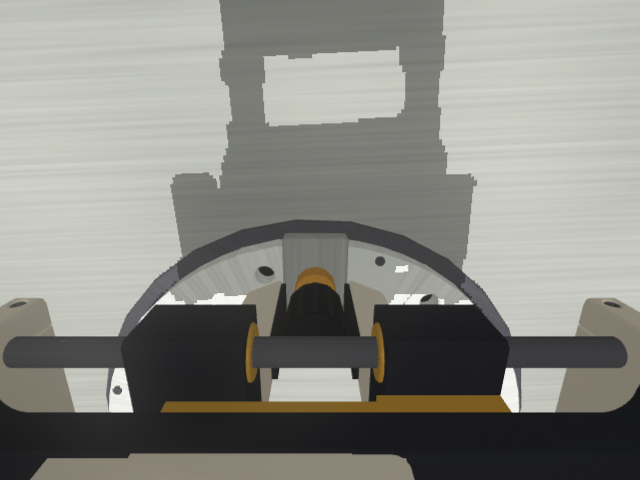

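The knob is loose between the fingers at (316,300), with the brass bush showing below it. The next hole is visible at (265,271) and the home hole at (426,298). I'll measure the angle left to go.

```bash
python3 - <<'E'
from k import *
o,s=wshot(); T=s["world_from_camera"]; C=np.array([551.65,86.6])
def at(px,z):
    d=T[:3,:3]@np.array([(px[0]-s["cx"])/s["fx"],(px[1]-s["cy"])/s["fy"],1]); q=T[:3,3]; return q+d*(z-q[2])/d[2]
for n,px in dict(next=(265,271),home=(426,298)).items():
    p=at(px,20); d=p[:2]-C; print(n,p.round(1),np.hypot(*d).round(1),round(np.degrees(np.arctan2(d[1],d[0])%6.283),1))
d=o["tool_pos"][:2]-C; print("tcp deg",np.degrees(np.arctan2(d[1],d[0])),np.hypot(*d))
rz=s["range_z"]
for r in range(276,306,4): print(r,world(s,(316,r)).round(1),s["img"][r,316])
E
```

```text
next [421.5  57.   20. ] 133.5 192.8
home [443.9 157.2  20. ] 128.8 146.8
tcp deg 179.10855303816385 129.9151124245244
276 [412.5  88.7  50.4] [ 43 100 137]
280 [414.3  88.6  51.5] [ 44 102 139]
284 [408.7  88.8  68.4] [34 36 37]
288 [408.7  88.8  72.5] [33 35 35]
292 [408.3  88.8  77.5] [33 36 36]
296 [408.9  88.7  80. ] [31 34 33]
300 [408.5  88.7  84.5] [32 34 34]
304 [408.7  88.7  87.7] [30 32 33]
```

```bash
cat > d.py <<'E'
from h import *
o,s=wshot(); z=[]
for c in range(308,325,2):
    for r in range(262,320):
        if s["img"][r,c].max()<60:
            p=world(s,(c,r))
            if s["range_z"][r,c]>0 and abs(np.hypot(p[0]-551.65,p[1]-86.6)-143)<6: z.append(p[2]); break
print("t",round(o["time"],2),"yaw",round(o["tcp_rot"][2],3),"F",o["contact_force"].round(1),"knob bottom z",np.median(z).round(1),len(z))
E
ls
```

```text
d.py
h.py
k.py
pics
```

{"name": "apply_moves", "arguments": {"motion": "-0.00002 -0.00227 0 -1; -0.00002 -0.00227 0 -1; -0.00002 -0.00227 0 -1; -0.00002 -0.00227 0 -1; -0.00002 -0.00227 0 -1; -0.00002 -0.00227 0 -1; 0 0 0 0"}}

```text
time: 8.52
tool_pos: [421.8, 74.5, 60.2]
tcp_rot: [-3.141, -0.0, -3.076]
contact_force: [0.6, -0.3, -0.9]
grip_width: 29.0
finger_force: 0.0
```

```bash
python3 d.py
```

```text
t 8.53 yaw -3.076 F [ 0.6 -0.3 -0.9] knob bottom z 67.3 9
```

{"name": "apply_moves", "arguments": {"motion": "-0.00001 -0.0017 0 -0.75; -0.00001 -0.0017 0 -0.75; 0 0 0 0"}}

```text
time: 8.95
tool_pos: [422.1, 71.6, 60.2]
tcp_rot: [3.142, -0.0, -3.05]
contact_force: [-0.0, 1.7, -0.1]
grip_width: 28.9
finger_force: 1.0
```

```bash
python3 d.py
```

```text
t 8.95 yaw -3.05 F [-0.   1.7 -0.1] knob bottom z 66.2 9
```

{"name": "apply_moves", "arguments": {"motion": "-0.00001 -0.0017 0 -0.75; -0.00001 -0.0017 0 -0.75"}}

```text
time: 9.25
tool_pos: [422.4, 68.6, 60.2]
tcp_rot: [3.141, 0.0, -3.024]
contact_force: [-0.4, 5.2, 0.3]
grip_width: 29.1
finger_force: 2.7
```

```bash
python3 - <<'E'
import runpy; runpy.run_path("d.py")
from h import *
o,s=wshot(); m=(s["img"].max(2)<60); 
print([np.flatnonzero(m[r,270:360])[[0,-1]]+270 for r in (296,304)]); cv2.imwrite("pics/w3.png",s["img"][220:340,220:420].repeat(3,0).repeat(3,1))
E
```

```text
t 9.25 yaw -3.024 F [-0.4  5.2  0.3] knob bottom z 66.8 9
[array([279, 350]), array([277, 352])]
```

View pics/w3.png

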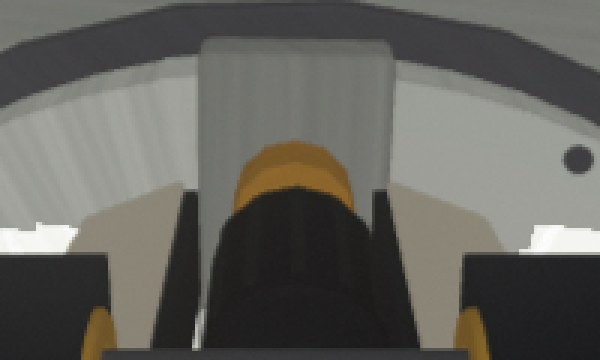

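The knob is still riding (crop (295,190), bush visible), and the finger is in contact pushing at about 2–5 N. The next hole is now under the lug, so I'll continue in about 1.1 mm steps.

{"name": "apply_moves", "arguments": {"motion": "0 -0.0011 0 -0.5; 0 0 0 0"}}

```text
time: 9.6
tool_pos: [422.6, 67.2, 60.2]
tcp_rot: [3.141, 0.0, -3.016]
contact_force: [-0.6, 3.7, 1.8]
grip_width: 28.9
finger_force: 2.0
```

```bash
python3 d.py
```

```text
t 9.6 yaw -3.016 F [-0.6  3.7  1.8] knob bottom z 67.0 9
```

{"name": "apply_moves", "arguments": {"motion": "0 -0.0011 0 -0.5; 0 0 0 0"}}

```text
time: 9.9
tool_pos: [422.7, 65.8, 60.2]
tcp_rot: [-3.141, -0.0, -3.007]
contact_force: [0.1, 1.2, 0.6]
grip_width: 29.2
finger_force: 0.7
```

```bash
python3 d.py
```

```text
t 9.9 yaw -3.007 F [0.1 1.2 0.6] knob bottom z 66.7 9
```

{"name": "apply_moves", "arguments": {"motion": "0 -0.0011 0 -0.5; 0 0 0 0"}}

```text
time: 10.2
tool_pos: [422.9, 65.0, 60.2]
tcp_rot: [3.141, 0.0, -2.998]
contact_force: [-0.8, 3.9, 1.0]
grip_width: 28.8
finger_force: 1.9
```

```bash
python3 d.py
```

```text
t 10.2 yaw -2.998 F [-0.8  3.9  1. ] knob bottom z 67.3 9
```

{"name": "apply_moves", "arguments": {"motion": "0 -0.0011 0 -0.5; 0 0 0 0"}}

```text
time: 10.5
tool_pos: [423.1, 63.8, 60.2]
tcp_rot: [-3.142, 0.0, -2.989]
contact_force: [-1.0, 2.7, 1.3]
grip_width: 29.0
finger_force: 1.4
```

```bash
python3 d.py
```

```text
t 10.5 yaw -2.989 F [-1.   2.7  1.3] knob bottom z 66.3 9
```

{"name": "apply_moves", "arguments": {"motion": "0 -0.0011 0 -0.5; 0 0 0 0"}}

```text
time: 10.8
tool_pos: [423.2, 62.8, 60.2]
tcp_rot: [3.141, -0.0, -2.981]
contact_force: [-1.3, 3.9, 1.2]
grip_width: 28.6
finger_force: 2.0
```

```bash
python3 d.py
```

```text
t 10.8 yaw -2.981 F [-1.3  3.9  1.2] knob bottom z 67.1 9
```

{"name": "apply_moves", "arguments": {"motion": "0 -0.0011 0 -0.5; 0 0 0 0"}}

```text
time: 11.1
tool_pos: [423.6, 61.2, 60.2]
tcp_rot: [-3.141, 0.0, -2.972]
contact_force: [-0.6, 0.3, -0.8]
grip_width: 29.0
finger_force: 0.0
```

```bash
python3 d.py
```

```text
t 11.1 yaw -2.972 F [-0.6  0.3 -0.8] knob bottom z 65.8 9
```

{"name": "apply_moves", "arguments": {"motion": "0 -0.0011 0 -0.5; 0 0 0 0"}}

```text
time: 11.4
tool_pos: [423.7, 60.2, 60.2]
tcp_rot: [-3.141, 0.0, -2.963]
contact_force: [0.2, -3.5, -2.4]
grip_width: 28.5
finger_force: 1.7
```

```bash
python3 d.py
```

```text
t 11.4 yaw -2.963 F [ 0.2 -3.5 -2.4] knob bottom z 58.2 9
```

The pin has tipped into the hole and the knob now leans on the leading finger, so I'll stop pushing and open the fingers so it can settle.

{"name": "apply_moves", "arguments": {"motion": "0 0 0 0; 0 0 0 0; 0 0 0 0", "fingers": -0.1}}

```text
time: 11.82
tool_pos: [423.6, 60.7, 60.2]
tcp_rot: [3.141, 0.0, -2.963]
contact_force: [-1.0, 0.9, 0.5]
grip_width: 41.0
finger_force: 0.0
```

```bash
python3 - <<'E'
import runpy; runpy.run_path("d.py")
from h import *
o,s=wshot(); print(o["grip_width"]); cv2.imwrite("pics/w4.png",s["img"][220:340,220:420].repeat(3,0).repeat(3,1))
E
```

```text
t 11.82 yaw -2.963 F [-1.   0.9  0.5] knob bottom z 58.0 9
41.41740190539259
```

View pics/w4.png

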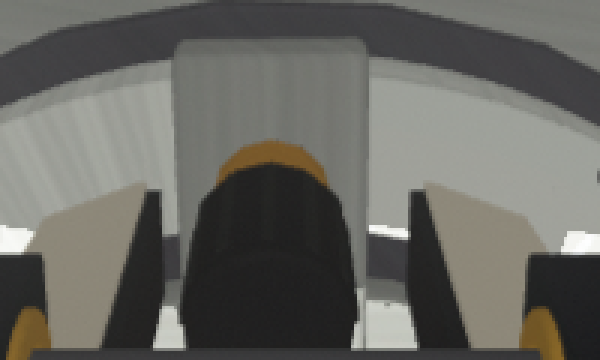

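The knob now sits close to the bush (crop (270,165)) and both fingers are clear. I'll back off upward and check the knob height against the 85.8 mm reading from home.

{"name": "apply_moves", "arguments": {"motion": "0 0 0 0; 0 0 0 0; 0 0 -0.008 0; 0 0 -0.015 0; 0 0 -0.015 0; 0 0 -0.012 0; 0 0 0 0; 0 0 0 0", "fingers": 0.3}}

```text
time: 12.92
tool_pos: [423.3, 60.6, 110.0]
tcp_rot: [3.141, -0.0, -2.963]
contact_force: [0.0, 0.1, -0.5]
grip_width: 59.4
finger_force: 0.0
```

```bash
python3 k.py
```

```text
t 12.925 tcp [423.3  60.6 110. ] yaw -2.963 F [ 0.   0.1 -0.5] w 59.4
knob [423.5  57.2] r 13.3 n 1450 top 85.8 tooloff [ 0.4 -3.4 24.1] ang 3.367 rad 131.5
```

The top reads 85.8 mm, the same as at home, so the pin is fully in, 47.8° on. I'll retreat and take a final look.

{"name": "apply_moves", "arguments": {"motion": "0 0 -0.03 0; 0 0 -0.04 0; 0.01 0 -0.03 0; 0.03 0 0 0; 0.02 0 0 0; 0 0 0 0; 0 0 0 0"}}

```text
time: 13.85
tool_pos: [365.2, 50.0, 210.1]
tcp_rot: [3.142, 0.0, -2.964]
contact_force: [-0.2, -0.0, 1.1]
grip_width: 59.6
finger_force: 0.0
```

```bash
python3 - <<'E'
from h import *
print(bot.get_obs()["tool_pos"])
a=bot.capture("scene"); cv2.imwrite("pics/end.png",cv2.resize(a["img"][130:400,120:480],None,fx=2,fy=2))
t=bot.capture("top")
for n in ["bowl","cassette"]:
    for d in bot.cut_out(t,n)[:3]:
        P=cloud(t,d["pixels"]); print(n,round(d["p"],2),P.mean(0).round(0),np.percentile(P,[2,98],axis=0).round(0).tolist())
E
```

```text
[365.22937743  49.98121754 210.13015305]
bowl 0.8 [845. 171.  17.] [[809.0, 138.0, 1.0], [872.0, 201.0, 34.0]]
bowl 0.65 [599. 141.  54.] [[567.0, 108.0, 40.0], [628.0, 170.0, 73.0]]
cassette 0.5 [573.  38.  62.] [[543.0, 19.0, 37.0], [605.0, 58.0, 69.0]]
```

View pics/end.png

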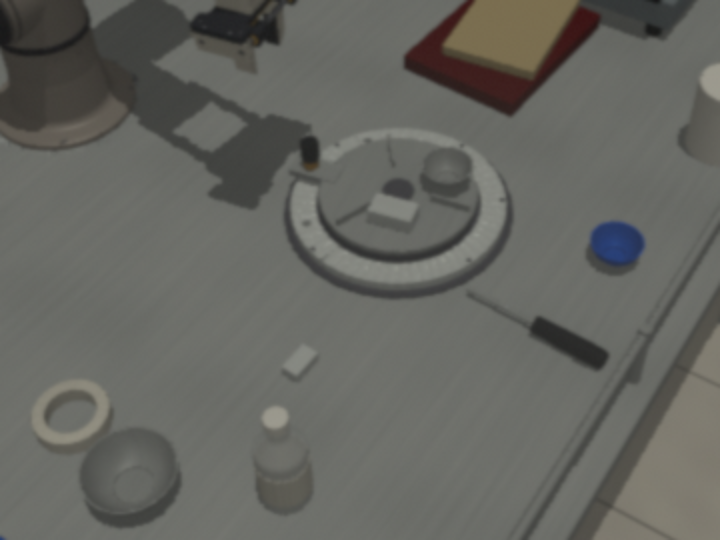

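The final view shows the knob seated on its lug at (310,152). The bowl (447,170) and box (393,209) are upright on the deck, the other things are where they were, and the gripper is clear.

```bash
python3 -c "
from plant import bot
print(bot.close_job())"
```

```text
the job is handed in; nothing more can be done
None
```

The job is handed in: the pin is fully home in the next hole, about 48° anticlockwise, with the bowl and metal box upright on the turntable, the other things left where they were, and the gripper clear.

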